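Find the pitch comb leaf that fits the eyelet-press spindle

TASK

Check the thread of the press spindle that lies in the green cradle with the two pitch comb leaves standing on the bench. Mesh both leaves, one at a time, teeth down and in line with the spindle, on top of the middle of the thread: try the wrong one first and then stand it upright in the grey tray, and finish with the one that fits left sitting fully home in the thread.

Things in the scene. Friction and masses are not known exactly. Their poses are not given: they have to be found in the camera images.
- spindle: Steel screw, 48 mm diameter, pitch 26, level in a fixed green cradle. Origin on the bench under mid-thread; y along screw, z up. Crest 84 mm up; thread 180 long; end blocks (|y| 110-134) 58 high; flat shoulders 50 high at |x| 30-68. Grooves 8 deep, 16 wide, on top at y = 0, +-26; crests at +-13. Fitting leaf over a groove: bar on crests, feet on shoulders, tab centre 125 above origin. Misfit: up to 7 higher.
- blue_leaf_tab (a point): Centre of the blue grip tab (12 x 50 x 54 mm, x y z; pinch across x) of a loose comb leaf, 200 g, 75 mm above its feet. z up. Bar 20 x 112 x 14 mm below it, underside 41 mm under this point; from it hang 3 teeth at 26 mm pitch along y, 6 wide, 7 deep, middle one under this point. Fits the thread. Stands on 4 wire legs, 52 mm out in x at y = +-52, that straddle the thread.
- red_leaf_tab (a point): Centre of the red grip tab (12 x 50 x 54 mm, x y z; pinch across x) of a loose comb leaf, 200 g, 75 mm above its feet. z up. Bar 20 x 112 x 14 mm below it, underside 41 mm under this point; from it hang 5 teeth at 17 mm pitch along y, 6 wide, 7 deep, middle one under this point. Does not fit. Stands on 4 wire legs, 52 mm out in x at y = +-52, that straddle the thread.
- tray: Grey open tray fixed to the bench, 160 (x) x 180 (y) x 22 mm high, walls and floor 5 mm. Origin: centre of its underside, z up. A leaf fits in it standing on its legs, its length along y, with its tab centre then 80 mm above this origin.

How it is judged (in metres and radians):
On the way:
1. the leaf that does not fit (red tab) is tried: upright and in line with the spindle, its teeth rest on the middle of the thread (x of red_leaf_tab in the frame of spindle between -0.015 and 0.015 m and y of red_leaf_tab in the frame of spindle between -0.04 and 0.04 m and contact force between red_leaf and spindle above 0.3 N and z of red_leaf_tab in the frame of spindle below 0.136 m and angle between the y axis of red_leaf_tab and the y axis of spindle, either way round below 0.21 rad and angle between red_leaf_tab's own z axis and vertical below 0.25 rad), for 0.2 s.
At the end, for the whole second after the job is handed in: Blue leaf home in the thread: tab at most 3.5 mm above seated height, within 15 mm of the spindle line and 35 mm of mid-thread, aligned and upright within 12 degrees. Red leaf upright within 12 degrees on the tray floor, within 40 mm (x) and 60 mm (y) of its centre. Both released (x of blue_leaf_tab in the frame of spindle between -0.015 and 0.015 m and y of blue_leaf_tab in the frame of spindle between -0.035 and 0.035 m and z of blue_leaf_tab in the frame of spindle between 0.119 and 0.1285 m and angle between the y axis of blue_leaf_tab and the y axis of spindle, either way round below 0.21 rad and angle between each of blue_leaf_tab, red_leaf_tab's own z axis and vertical below 0.21 rad and x of red_leaf_tab in the frame of tray between -0.04 and 0.04 m and y of red_leaf_tab in the frame of tray between -0.06 and 0.06 m and z of red_leaf_tab in the frame of tray below 0.087 m); the robot touches nothing.
It also fails if it takes over 58 s, if anything falls off the work surface, if the arm or the gripper's body presses on something with over 40 N, if the wrist force passes 120 N, or if a joint passes its speed limit or range.

ROBOT

A 7-joint arm with a two-finger parallel gripper is mounted at the origin on the work surface. World frame = base frame: x ahead of the robot, y to its left, z up, the work surface at z = 0. Lengths are in m, angles in degrees, forces in N, time in s.
With the tool pointing down it reaches from about 0.425 to 0.875 m from the base axis. Payload 4.7 kg.
Tool frame: the origin (TCP) lies at the very end of the fingers, on their centre line; the grasp point (between the pads) lies env.grip_point_offset behind it (env.grip_point_offset is the distance from the TCP to the grasp point, in m); z points along the fingers, y is the direction in which the jaws open and shut (so a half turn about z gives the same grasp; the last joint's range is limited). The gripper opens to 87 mm and grips with 3 to 60 N. Pads are 19 mm wide; open, the fingers measure 117 mm over their backs; the gripper's body (75 mm by 190 mm) begins 51 mm behind the grasp point.
Start: joints at [75.636, 18.392, -4.016, 83.108, 1.295, 78.541, -3.26], TCP at [0.17, -0.627, 0.223] pointing down, gripper open.
Joint ranges: [-163.93, 163.93], [-17.29, 119.83], [-79.2, 71.16], [3.27, 140.29], [-89.18, 269.18], [5.43, 117.66], [-154.24, 154.24]. Speed limits (degrees/s): [147.25, 147.25, 180, 180, 180, 180, 180].

INTERFACE

Orientations are given as [roll, pitch, yaw] about the fixed x, y, z axes, in that order (R = Rz(yaw) Ry(pitch) Rx(roll)).
In Python, from cell import env gives the robot as it stands.
- The arm moves only by the tool send_rows, never from a script. Its argument "plan" is a list of rows, each a list of 7 numbers: the finger opening in mm, from 0 to 87, then the shift along the tool's x, y, z in mm, then the turn, a rotation vector about the tool's x, y, z in rad. A call has 1 to 12 rows; each row shifts and turns the commanded pose from where the row before left it, along the tool's axes as they then stand; what a row does not reach is not made up. A row lasts 1/10 s, in which the tool goes at most 50 mm and 8.59 degrees, less where a joint would pass 70% of its speed; a pose out of reach is approached as far as the arm can. A call is refused whole if a number of a shift passes 50 or a number of a turn 0.15, either way. A call with a gripper value outside its range is refused whole. The fingers move at their own pace and stop on an object; "grip_force" is the grip in N (left out, the last holds). Time passes only in rows, so rows that do not move let the fingers close. It gives the time, the measured TCP pose, the force and the opening at its end, in the units of the state.
- env.get_obs(): the state, without advancing time (a new reading comes with each control period).
- env.read_camera(name): name is "scene" or "side" or "wrist"; returns the picture (420x560x3 uint8, red, green, blue); there is no depth.
- env.get_calibration(name): a dict with "fx", "fy", "cx", "cy" (pixels), "extrinsics" (4x4, takes a point from camera to world coordinates). Camera axes: x right, y down, z forward; pixel columns grow to the right and rows downward; lengths in m; the calibration is good to about 2 mm. A picture is of the moment at which its call begins: read the wrist's pose just before it. get_calibration takes no time and is no camera call; for the wrist camera it gives the pose at the moment of the call.
- env.sign_off(): hands the job in, once; it reports no verdict.
Trained networks look in the newest picture that a camera, given by its name, has taken for a name from the list of things; names that differ only in an ending like _2 or _b are one class to them, and where a whole thing is asked for, a point or a joint stands for the part that bears it (a point fixed in the world has none). Each returns a list of dicts, best first, with "confidence" (0 to 1); they miss things now and then, are a little off and sometimes report something else, mostly with a low value. They report only what shows in the picture. A call takes as long as a camera call.
- env.regions_of(camera, query): "region" (420x560 bool, what is visible of it) and "rect" ([left, top, right, bottom] in pixels, round what is visible of it).
The state is a dict: "time_s": time; "qpos": joint angles; "joint_velocities": joint speeds; "effort": joint torques, N m; "tool_pos": TCP position; "tool_rot": TCP orientation; "force": force on the tool from outside, world axes, zero at the start; "wrist_torque": the same for the moment, N m; "grip_width": finger opening in m.
Only numpy, scipy, OpenCV 4.12 (cv2) and the standard library are available. Lean on these libraries where they do the work, as an engineer would, in place of code of your own. Each camera call takes 0.05 s, during which the arm holds its last target. There are 200 camera calls.

## Working session

There is one attempt and no reset: what is moved stays moved. The work goes in short steps, Python scripts to look and compute and a tool call to move; the robot and the scene stay as the last step left them, time stands still between calls to the robot, and variables do not carry over. Pictures are saved under pics/ and viewed, about 8 in all and at most 12, crops included, and the job is handed in when it is done.

Besides the shell and the picture viewer there is one more tool, called after "Request:" by a JSON object that holds its "name" and its "arguments". send_rows: Moves the arm, as the interface text tells. Its arguments: {"type":"object","properties":{"plan":{"type":"array"},"grip_force":{"type":"number"}},"required":["plan"]}

```bash
ls; mkdir -p pics; cat > h.py <<'E'
import numpy as np, cv2
from cell import env
from scipy.spatial.transform import Rotation as R
def snap(c,fn):
    im=env.read_camera(c); cv2.imwrite('pics/'+fn,cv2.cvtColor(im,cv2.COLOR_RGB2BGR)); return im
def ray(c,u,v,z,k=None):
    k=k or env.get_calibration(c); T=np.array(k['extrinsics'])
    d=T[:3,:3]@np.array([(u-k['cx'])/k['fx'],(v-k['cy'])/k['fy'],1]); o=T[:3,3]
    return o+d*(z-o[2])/d[2]
def proj(c,p,k=None):
    k=k or env.get_calibration(c); T=np.array(k['extrinsics'])
    q=T[:3,:3].T@(np.array(p)-T[:3,3]); return np.array([k['fx']*q[0]/q[2]+k['cx'],k['fy']*q[1]/q[2]+k['cy']])
E
python3 - <<'E'
from h import *
o=env.get_obs();print({k:np.round(o[k],3) for k in o},env.grip_point_offset)
for c in ['scene','side']:
    snap(c,c+'1.png')
    print(c,np.round(env.get_calibration(c)['extrinsics'],3).tolist())
    for q in ['spindle','blue_leaf_tab','red_leaf_tab','tray']:
        for r in env.regions_of(c,q)[:2]:
            v,u=np.nonzero(r['region']); print(q,round(r['confidence'],2),r['rect'],u.mean(),v.mean(),len(u))
a=cv2.imread('pics/scene1.png');b=cv2.imread('pics/side1.png')
E
```

```text
pics
{'time_s': np.float64(0.0), 'qpos': array([75.637, 18.44 , -4.015, 83.176,  1.294, 78.543, -3.26 ]), 'joint_velocities': array([ 0.026,  0.021, -0.071,  0.023,  0.057,  0.052,  0.081]), 'effort': array([-0.0000e+00, -4.9129e+01, -4.0400e-01, -3.1253e+01, -6.4000e-02,
        4.4000e-02,  0.0000e+00]), 'tool_pos': array([ 0.17 , -0.627,  0.221]), 'tool_rot': array([-1.79887e+02,  5.00000e-03,  1.51710e+01]), 'force': array([ 0.513,  0.152, -0.057]), 'wrist_torque': array([-0.034,  0.013,  0.003]), 'grip_width': np.float64(0.088)} 0.0187
scene [[0.17, 0.696, -0.698, 1.189], [0.985, -0.125, 0.115, -0.061], [-0.008, -0.707, -0.707, 0.708], [0.0, 0.0, 0.0, 1.0]]
spindle 0.86 [198.4, 219.5, 357.5, 321.4] 277.9761997279969 265.7639401593161 10294
blue_leaf_tab 0.76 [250.6, 153.7, 303.5, 207.8] 276.49044585987264 174.3102820746133 1099
red_leaf_tab 0.88 [368.2, 180.3, 437.7, 230.9] 403.28468899521533 197.8341307814992 1254
side [[0.977, -0.133, 0.167, 0.377], [-0.213, -0.623, 0.753, -0.711], [0.004, -0.771, -0.637, 0.731], [0.0, 0.0, 0.0, 1.0]]
spindle 0.89 [281.3, 186.3, 379.6, 295.3] 329.3853523871387 242.95128288405326 6158
blue_leaf_tab 0.68 [204.4, 209.8, 251.5, 267.0] 224.68021680216802 238.61517615176152 738
red_leaf_tab 0.84 [240.2, 149.9, 266.6, 184.9] 258.139751552795 169.1304347826087 322
red_leaf_tab 0.43 [203.8, 213.7, 251.4, 270.8] 224.6431784107946 241.35082458770614 667
tray 0.73 [201.6, 277.4, 300.3, 372.2] 249.01528416679034 324.6300638076866 6739
```

View pics/scene1.png

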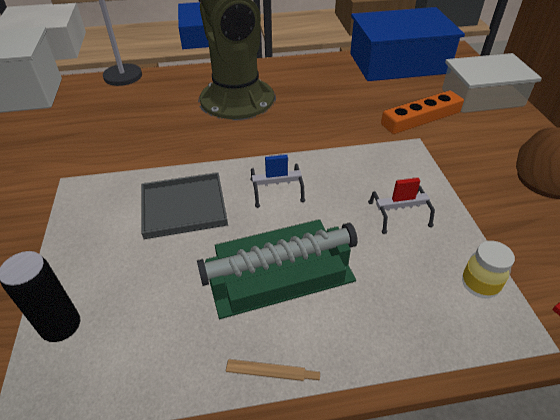

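View pics/side1.png

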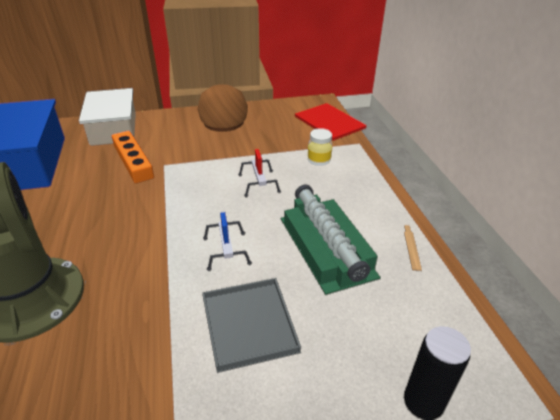

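The scene view shows the tray at (183,205), the blue leaf at (277,170), the red leaf at (405,195) and the cradle and spindle at (278,265). The side view agrees: blue (225,235), red (259,165), spindle (330,240), tray (250,325). Next I triangulate.

```bash
cat >> h.py <<'E'
def tri(obs):
    A=[];b=[]
    for c,u,v,k in obs:
        k=k or env.get_calibration(c);T=np.array(k['extrinsics'])
        d=T[:3,:3]@np.array([(u-k['cx'])/k['fx'],(v-k['cy'])/k['fy'],1]);d/=np.linalg.norm(d)
        P=np.eye(3)-np.outer(d,d);A.append(P);b.append(P@T[:3,3])
    x=np.linalg.lstsq(np.vstack(A),np.hstack(b),rcond=None)[0]
    return x,np.linalg.norm(np.vstack(A)@x-np.hstack(b))
def cmask(im,col):
    h=cv2.cvtColor(im,cv2.COLOR_RGB2HSV).astype(int)
    H,S,V=h[...,0],h[...,1],h[...,2]
    return ((((H<8)|(H>172)) if col=='red' else ((H>100)&(H<130)))&(S>140)&(V>40)).astype(np.uint8)
E
python3 - <<'E'
from h import *
ims={c:cv2.cvtColor(cv2.imread(f'pics/{c}1.png'),cv2.COLOR_BGR2RGB) for c in('scene','side')}
win={('scene','blue'):(250,140,310,190),('scene','red'):(380,165,435,210),('side','blue'):(212,205,240,250),('side','red'):(245,142,275,185)}
for col in('blue','red'):
    ob=[]
    for c in ims:
        x0,y0,x1,y1=win[c,col];m=cmask(ims[c],col)[y0:y1,x0:x1]
        v,u=np.nonzero(m);(cx,cy),wh,a=cv2.minAreaRect(np.c_[u,v].astype(np.float32))
        ob.append((c,cx+x0,cy+y0,None));print(col,c,len(u),cx+x0,cy+y0,wh,a, cv2.boxPoints(((cx+x0,cy+y0),wh,a)).round().tolist())
    print(col,tri(ob))
# spindle ends
print('end-', tri([('scene',204,272,None),('side',360,270,None)]),'end+',tri([('scene',350,235,None),('side',304,191,None)]))
k='scene'
# tray rim corners
print('tray scene',[ray('scene',u,v,.022).round(3).tolist() for u,v in[(142,182),(221,174),(227,222),(144,236)]])
print('tray side',[ray('side',u,v,.022).round(3).tolist() for u,v in[(203,290),(277,280),(298,348),(217,366)]])
a=ims['scene'][200:320,185:365];b=ims['side'][175:300,270:390]
o=np.zeros((600,800,3),np.uint8)
a=cv2.resize(a,None,fx=4.4,fy=4.4,interpolation=cv2.INTER_CUBIC)
cv2.imwrite('pics/c1.png',cv2.cvtColor(a,cv2.COLOR_RGB2BGR))
E
```

```text
blue scene 448 276.42413902282715 165.58965682983398 (20.51223373413086, 22.505327224731445) 85.2363510131836 [[264.0, 156.0], [287.0, 154.0], [288.0, 175.0], [266.0, 177.0]]
blue side 119 224.37804889678955 227.40243911743164 (29.37479019165039, 4.417261123657227) 83.6598129272461 [[221.0, 213.0], [225.0, 213.0], [228.0, 242.0], [224.0, 242.0]]
blue (array([0.42757805, 0.05231673, 0.07558208]), np.float64(0.002984633684904125))
red scene 498 405.6004409790039 189.25327491760254 (20.353212356567383, 29.274261474609375) 82.40535736083984 [[390.0, 181.0], [419.0, 177.0], [421.0, 197.0], [392.0, 201.0]]
red side 121 258.4016408920288 160.91803359985352 (24.354114532470703, 5.522679805755615) 84.80557250976562 [[255.0, 149.0], [260.0, 149.0], [262.0, 173.0], [257.0, 173.0]]
red (array([0.55350285, 0.30618776, 0.07668263]), np.float64(0.002156943897044191))
end- (array([ 0.68523973, -0.12325886,  0.06170741]), np.float64(0.004218017971872444)) end+ (array([0.64444406, 0.16183162, 0.06347451]), np.float64(0.00036831637200539344))
tray scene [[0.363, -0.255, 0.022], [0.368, -0.071, 0.022], [0.527, -0.07, 0.022], [0.537, -0.243, 0.022]]
tray side [[0.364, -0.077, 0.022], [0.521, -0.082, 0.022], [0.522, -0.254, 0.022], [0.372, -0.26, 0.022]]
```

```bash
cat >> h.py <<'E'
def tool():
    o=env.get_obs(); return np.array(o['tool_pos']),R.from_euler('xyz',o['tool_rot'],degrees=True)
def plan(wps,open_,n=None,start=None):
    "wps: (x,y,z,yawdeg) tool down; prints rounded rows (integrated from measured pose)"
    p,r=start or tool()
    rows=[]
    for x,y,z,yaw in wps:
        t=np.array([x,y,z]);rt=R.from_euler('xyz',[180,0,yaw],degrees=True)
        while True:
            d=r.inv().apply(t-p)*1e3; w=(r.inv()*rt).as_rotvec()
            m=max(np.linalg.norm(d)/48,np.linalg.norm(w)/.145)
            k=int(np.ceil(m)) or 1
            s=(np.round(d/k,0 if k>1 else 1)); a=np.round(w/k,3)
            rows.append([open_]+s.tolist()+a.tolist())
            p=p+r.apply(s)/1e3; r=r*R.from_rotvec(a)
            if k<=1: break
    for i in range(0,len(rows),12): print('CALL',str(rows[i:i+12]).replace('.0,',',').replace(' ',''))
    print(len(rows),p.round(4),r.as_euler('xyz',degrees=True).round(2))
E
python3 - <<'E'
from h import *
p,r=tool();T=np.eye(4);T[:3,:3]=r.as_matrix();T[:3,3]=p
print(np.round(np.linalg.inv(T)@np.array(env.get_calibration('wrist')['extrinsics']),3))
for c,(a,b),q in[('scene',((390,181),(419,177)),'red'),('scene',((264,156),(287,154)),'blue'),('side',((255,149),(257,173)),'red'),('side',((221,213),(224,242)),'blue')]:
    d=ray(c,*b,.102)-ray(c,*a,.102);print(q,c,np.degrees(np.arctan2(-d[0],d[1])))
plan([(.42,-.45,.25,45),(.57,-.1,.25,75),(.54,.29,.25,97)],87)
E
```

```text
[[ 0.    -0.964 -0.267  0.073]
 [ 1.    -0.     0.001  0.   ]
 [-0.001 -0.267  0.964 -0.163]
 [ 0.     0.     0.     1.   ]]
red scene 1.16344629044343
blue scene -2.330618794804067
red side 172.20362131002807
blue side 176.77579627673856
CALL [[87,41,-15,-4,-0,0,-0.074],[87,42,-12,-4,-0,0,-0.074],[87,43,-9,-4,-0,0,-0.075],[87,43,-6,-4,-0,0,-0.074],[87,44,-2,-4,-0,0,-0.075],[87,44,1,-4,-0,0,-0.074],[87,43.5,3.9,-3.5,-0,0,-0.075],[87,44,-18,0,-0,0,-0.065],[87,45,-15,0,-0,0,-0.065],[87,46,-12,0,-0,0,-0.066],[87,47,-9,0,-0,0,-0.065],[87,47,-5,0,-0,0,-0.066]]
CALL [[87,48,-2,0,-0,0,-0.065],[87,48,1,0,-0,0,-0.066],[87,47,3.3,0,-0,0,-0.065],[87,41,-14,0,-0,-0,-0.043],[87,42,-13,0,-0,-0,-0.043],[87,42,-11,0,-0,-0,-0.043],[87,42,-9,0,-0,-0,-0.043],[87,43,-7,0,-0,-0,-0.042],[87,43,-5,0,-0,-0,-0.043],[87,43,-4,0,-0,-0,-0.042],[87,44,-2,0,-0,-0,-0.043],[87,43.4,0.2,0,-0,-0,-0.042]]
24 [0.54 0.29 0.25] [-180.     -0.     96.99]
```

Request:
{"name": "send_rows", "arguments": {"plan": [[87,41,-15,-4,0,0,-0.074],[87,42,-12,-4,0,0,-0.074],[87,43,-9,-4,0,0,-0.075],[87,43,-6,-4,0,0,-0.074],[87,44,-2,-4,0,0,-0.075],[87,44,1,-4,0,0,-0.074],[87,43.5,3.9,-3.5,0,0,-0.075],[87,44,-18,0,0,0,-0.065],[87,45,-15,0,0,0,-0.065],[87,46,-12,0,0,0,-0.066],[87,47,-9,0,0,0,-0.065],[87,47,-5,0,0,0,-0.066]]}}

```text
time_s: 1.7
tool_pos: [0.5135, -0.2295, 0.2504]
tool_rot: [180.0, 0.0, 63.9]
force: [-0.3, 0.5, 0.3]
grip_width: 0.0872
```

Request:
{"name": "send_rows", "arguments": {"plan": [[87,48,-2,0,0,0,-0.065],[87,48,1,0,0,0,-0.066],[87,47,3.3,0,0,0,-0.065],[87,41,-14,0,0,0,-0.043],[87,42,-13,0,0,0,-0.043],[87,42,-11,0,0,0,-0.043],[87,42,-9,0,0,0,-0.043],[87,43,-7,0,0,0,-0.042],[87,43,-5,0,0,0,-0.043],[87,43,-4,0,0,0,-0.042],[87,44,-2,0,0,0,-0.043],[87,43.4,0.2,0,0,0,-0.042]]}}

```text
time_s: 2.9
tool_pos: [0.5398, 0.2914, 0.2503]
tool_rot: [180.0, 0.0, 97.1]
force: [0.1, -0.1, -0.3]
grip_width: 0.0871
```

```bash
cat >> h.py <<'E'
def toptab(im,col,k,zt):
    "tab top face seen by wrist: rect of largest colour blob"
    m=cmask(im,col);n,l,s,_=cv2.connectedComponentsWithStats(m)
    i=1+np.argmax(s[1:,4]);v,u=np.nonzero(l==i)
    q=np.array([ray('wrist',a,b,zt,k) for a,b in zip(u,v)])[:,:2]
    (c,wh,a)=cv2.minAreaRect((q*1e3).astype(np.float32)); print(col,'blob px',len(u),'rect mm',np.round(c,1),np.round(wh,1),round(a,1)); return s[i]
E
python3 - <<'E'
from h import *
p,r=tool();print(p,r.as_euler('xyz',degrees=True))
k=env.get_calibration('wrist')
im=snap('wrist','w1.png');toptab(im,'red',k,.102)
E
```

```text
[0.53982375 0.29140594 0.25028162] [1.79956472e+02 2.18853686e-02 9.70537508e+01]
red blob px 679 rect mm [550.9 308.7] [12.5 52.9] 1.0
```

View pics/w1.png

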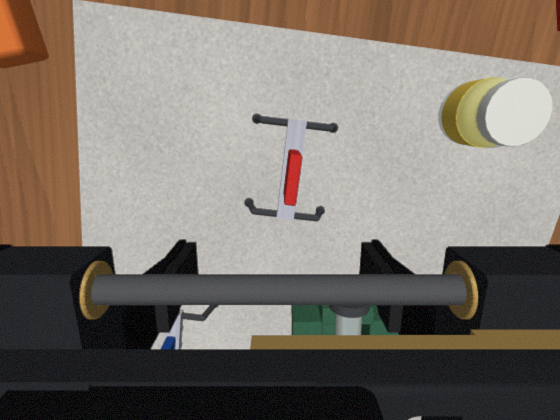

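The wrist view shows the red tab at (293,178), with yaw about 1° and its centre near (0.551, 0.308). I'll grasp it there.

```bash
python3 - <<'E'
from h import *
plan([(.551,.308,.14,91),(.551,.308,.061,91)],87)
E
```

```text
CALL [[87,1,5,37,-0,-0.003,0.039],[87,2,5,37,-0,-0.002,0.039],[87,2.1,5.5,36.3,-0,-0.003,0.04],[87,0,-0,40,-0,0,-0.0],[87,0,-0,39,-0,0.001,-0.0]]
5 [0.551 0.308 0.061] [-1.7998e+02 -3.0000e-02  9.0980e+01]
```

Request:
{"name": "send_rows", "arguments": {"plan": [[87,1,5,37,0,0,0.039],[87,2,5,37,0,0,0.039],[87,2.1,5.5,36.3,0,0,0.04],[87,0,0,30,0,0,0],[87,0,0,30,0,0,0],[87,0,0,19,0,0,0],[0,0,0,0,0,0,0],[0,0,0,0,0,0,0],[0,0,0,0,0,0,0],[0,0,0,0,0,0,0],[0,0,0,0,0,0,0],[0,0,0,0,0,0,0]], "grip_force": 25}}

```text
time_s: 4.15
tool_pos: [0.5554, 0.2964, 0.0614]
tool_rot: [179.9, -0.0, 90.2]
force: [-0.1, -0.3, 0.4]
grip_width: 0.0468
```

Request:
{"name": "send_rows", "arguments": {"plan": [[0,0,0,0,0,0,0],[0,0,0,-30,0,0,0],[0,0,0,-40,0,0,0],[0,0,0,-40,0,0,0],[0,0,0,-40,0,0,0],[0,0,0,-40,0,0,0]]}}

```text
time_s: 4.75
tool_pos: [0.5548, 0.2963, 0.2525]
tool_rot: [180.0, 0.0, 90.2]
force: [0.9, 0.6, -0.3]
grip_width: 0.0028
```

The fingers are slow to close, so I lifted before they gripped. I'll open them, settle the arm and look again.

Request:
{"name": "send_rows", "arguments": {"plan": [[87,0,0,0,0,0,0],[87,0,0,0,0,0,0],[87,0,0,0,0,0,0],[87,0,0,0,0,0,0],[87,0,0,0,0,0,0],[87,0,0,0,0,0,0],[87,0,0,0,0,0,0],[87,0,0,0,0,0,0],[87,0,0,0,0,0,0],[87,0,0,0,0,0,0]]}}

```text
time_s: 5.75
tool_pos: [0.555, 0.2963, 0.2507]
tool_rot: [180.0, 0.0, 90.2]
force: [-0.0, -0.7, -0.1]
grip_width: 0.0748
```

```bash
python3 - <<'E'
from h import *
p,r=tool();print(p,r.as_euler('xyz',degrees=True))
k=env.get_calibration('wrist')
im=snap('wrist','w2.png');print(toptab(im,'red',k,.102))
print(tool()[0],env.get_obs()['grip_width'])
E
```

```text
[0.5550234  0.29632247 0.25072231] [1.79998586e+02 4.60195310e-03 9.02310798e+01]
red blob px 599 rect mm [551.8 309.3] [ 9.8 52.6] 0.2
[270 153  11  55 599]
[0.55508007 0.29627351 0.25074526] 0.07891516910179538
```

View pics/w2.png

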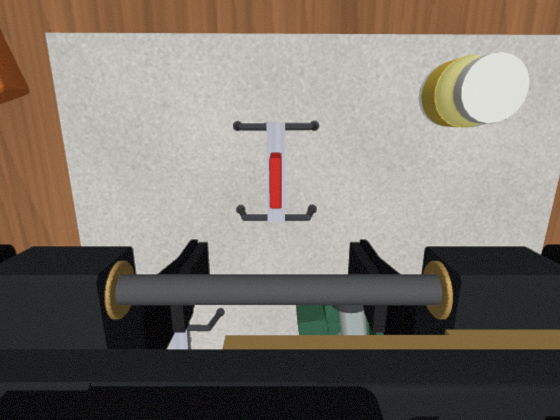

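The red leaf is still where it stood, at (275,182) in the picture, so (0.552, 0.308), yaw about 0.

Request:
{"name": "send_rows", "arguments": {"plan": [[87,6,-1,40,0,0,0],[87,6,-2,45,0,0,0],[87,0,0,40,0,0,0],[87,0,0,35,0,0,0],[87,0,0,29.5,0,0,0],[0,0,0,0,0,0,0],[0,0,0,0,0,0,0],[0,0,0,0,0,0,0],[0,0,0,0,0,0,0],[0,0,0,0,0,0,0],[0,0,0,0,0,0,0],[0,0,0,0,0,0,0]], "grip_force": 25}}

```text
time_s: 7.0
tool_pos: [0.5522, 0.3083, 0.0616]
tool_rot: [180.0, -0.0, 90.2]
force: [-0.5, -0.1, 0.7]
grip_width: 0.0392
```

Request:
{"name": "send_rows", "arguments": {"plan": [[0,0,0,0,0,0,0],[0,0,0,0,0,0,0],[0,0,0,0,0,0,0],[0,0,0,0,0,0,0],[0,0,0,0,0,0,0],[0,0,0,0,0,0,0]]}}

```text
time_s: 7.6
tool_pos: [0.5519, 0.3083, 0.0611]
tool_rot: [-180.0, 0.0, 90.2]
force: [0.9, 0.1, -0.2]
grip_width: 0.0118
```

```bash
python3 - <<'E'
from h import *
plan([(.552,.308,.30,90.2),(.665,-.14,.30,98)],0)
E
```

```text
CALL [[0,-0,0,-48,-0,0,0.0],[0,-0,0,-48,-0,0,0.0],[0,-0,0,-48,-0,0,0.0],[0,-0,0,-47,-0,0,0.0],[0,-0.3,0,-47.9,-0,0,0.001],[0,-45,11,0,-0,0,-0.014],[0,-45,11,0,-0,0,-0.014],[0,-45,10,0,-0,0,-0.014],[0,-45,9,0,-0,0,-0.014],[0,-45,9,0,-0,0,-0.013],[0,-46,8,0,-0,0,-0.014],[0,-46,7,0,-0,0,-0.013]]
CALL [[0,-46,7,0,-0,0,-0.014],[0,-45,6,0,-0,0,-0.013],[0,-46,5.6,0.1,-0,0,-0.014]]
15 [ 0.665 -0.14   0.3  ] [-1.7999e+02  1.0000e-02  9.8020e+01]
```

Request:
{"name": "send_rows", "arguments": {"plan": [[0,0,0,-30,0,0,0],[0,0,0,-48,0,0,0],[0,0,0,-48,0,0,0],[0,0,0,-48,0,0,0],[0,0,0,-48,0,0,0],[0,-45,11,-17,0,0,-0.014],[0,-45,11,0,0,0,-0.014],[0,-45,10,0,0,0,-0.014],[0,-45,9,0,0,0,-0.014],[0,-45,9,0,0,0,-0.013],[0,-46,8,0,0,0,-0.014],[0,-46,7,0,0,0,-0.013]]}}

```text
time_s: 8.8
tool_pos: [0.6313, -0.0075, 0.2995]
tool_rot: [-179.9, 0.0, 95.8]
force: [1.2, -0.3, -2.5]
grip_width: 0.0121
```

Request:
{"name": "send_rows", "arguments": {"plan": [[0,-46,7,0,0,0,-0.014],[0,-45,6,0,0,0,-0.013],[0,-46,5.6,0,0,0,-0.014],[0,0,0,0,0,0,0],[0,0,0,0,0,0,0],[0,0,0,0,0,0,0]]}}

```text
time_s: 9.4
tool_pos: [0.6652, -0.1378, 0.2997]
tool_rot: [-180.0, -0.1, 98.2]
force: [-0.0, 0.4, -2.3]
grip_width: 0.012
```

```bash
python3 - <<'E'
from h import *
import json
o=env.get_obs();print(o['tool_pos'],o['tool_rot'],o['grip_width'])
k=env.get_calibration('wrist');json.dump({a:np.array(b).tolist() for a,b in k.items()},open('k3.json','w'))
im=snap('wrist','w3.png')
E
```

```text
[ 0.66522892 -0.13784675  0.29965634] [-1.79950174e+02 -9.25256068e-02  9.81844850e+01] 0.012015369957484718
```

View pics/w3.png

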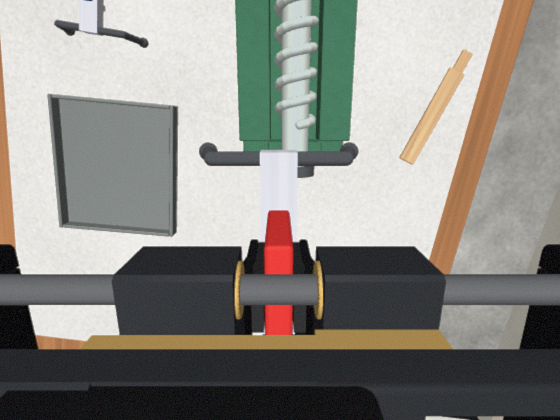

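The red leaf hangs straight in the fingers. The tray is at (115,165) and the near half of the spindle is visible along column ~297, rows 0–150. I'll work out their poses.

```bash
python3 - <<'E'
from h import *
import json
k=json.load(open('k3.json'))
im=cv2.imread('pics/w3.png')
print('tray',[ray('wrist',u,v,.022,k).round(4).tolist() for u,v in[(49,95),(178,106),(174,236),(60,228)]])
for a in[((236,5),(240,135)),((357,5),(350,135))]:
    P=[ray('wrist',u,v,.05,k) for u,v in a];d=P[0]-P[1];print('edge',P[0][:2].round(4),P[1][:2].round(4),np.degrees(np.arctan2(-d[0],d[1])))
g=cv2.resize(im[0:185,225:370],None,fx=3.2,fy=3.2,interpolation=cv2.INTER_CUBIC)
sc=cv2.imread('pics/scene1.png')[215:290,190:365]
g2=cv2.resize(sc,None,fx=4,fy=4,interpolation=cv2.INTER_CUBIC)[:, :]
# overlay on scene: crests/grooves prediction for origin guess
O=np.array([.665,.019,0]);yaw=np.radians(8.1);ey=np.array([-np.sin(yaw),np.cos(yaw),0])
for yy,z,c in[(13,.084,0),(-13,.084,0),(39,.084,0),(-39,.084,0),(65,.084,0),(-65,.084,0)]:
    u,v=proj('scene',O+ey*yy/1e3+[0,0,z]);cv2.circle(g2,(int((u-190+.5)*4),int((v-215+.5)*4)),3,(0,0,255),-1)
    u,v=proj('wrist',O+ey*yy/1e3+[0,0,z],k);cv2.circle(g,(int((u-225+.5)*3.2),int((v+.5)*3.2)),3,(0,0,255),-1)
H=np.zeros((600,800,3),np.uint8)
g2=cv2.resize(g2,None,fx=.47,fy=.47)
H[:g.shape[0],:g.shape[1]]=g;H[:g2.shape[0],g.shape[1]:g.shape[1]+g2.shape[1]]=g2[:,:800-g.shape[1]]
cv2.imwrite('pics/f3.png',H)
E
```

```text
tray [[0.3629, -0.0815, 0.022], [0.5258, -0.0715, 0.022], [0.5311, -0.2494, 0.022], [0.3709, -0.2604, 0.022]]
edge [0.5912 0.0455] [ 0.6114 -0.0943] 8.218971031415522
edge [0.7243 0.0646] [ 0.7448 -0.0751] 8.375422869351326
```

View pics/f3.png

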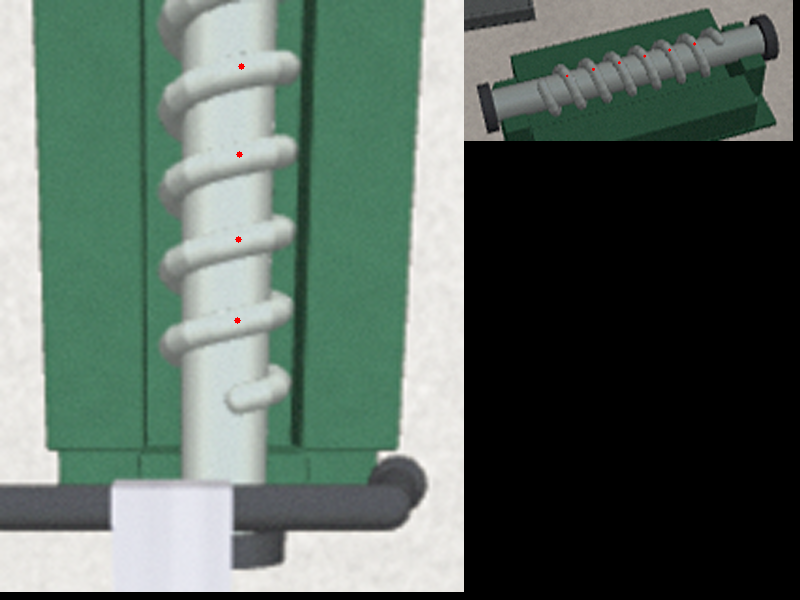

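The overlaid crest predictions fall on the ridges, to within about 2 mm. That gives spindle (0.663, 0.019) at yaw 8.2° and tray (0.448, −0.166) at yaw about 3°.

```bash
python3 - <<'E'
from h import *
plan([(.663,.0185,.20,98.2),(.663,.0185,.127,98.2)],0)
E
```

```text
CALL [[0,39,5,25,-0,-0,0.0],[0,38,5,25,-0,-0,0.0],[0,39,5,25,-0,-0.001,0.0],[0,38.4,5.1,25.2,-0,-0,0.001],[0,0,-0,36,-0,-0,-0.0],[0,0,-0,37,-0,-0,-0.0]]
6 [0.663  0.0185 0.127 ] [-1.7998e+02 -1.0000e-02  9.8190e+01]
```

Request:
{"name": "send_rows", "arguments": {"plan": [[0,39,5,25,0,0,0],[0,38,5,25,0,0,0],[0,39,5,25,0,0,0],[0,38.4,5.1,25,0,0,0],[0,0,0,36,0,0,0],[0,0,0,26,0,0,0],[0,0,0,8,0,0,0],[0,0,0,3,0,0,0],[0,0,0,0,0,0,0]]}}

```text
time_s: 10.35
tool_pos: [0.6643, 0.0165, 0.1285]
tool_rot: [179.9, 0.0, 98.1]
force: [0.9, -0.8, -1.9]
grip_width: 0.0119
```

Request:
{"name": "send_rows", "arguments": {"plan": [[0,0,0,2,0,0,0],[0,0,0,2,0,0,0],[0,0,0,2,0,0,0],[0,0,0,1,0,0,0],[0,0,0,0,0,0,0]]}}

```text
time_s: 10.85
tool_pos: [0.6636, 0.016, 0.1201]
tool_rot: [-180.0, 0.0, 98.1]
force: [-0.6, -1.5, -2.3]
grip_width: 0.0123
```

Request:
{"name": "send_rows", "arguments": {"plan": [[0,0,0,1,0,0,0],[0,0,0,1,0,0,0],[0,0,0,1,0,0,0],[0,0,0,0,0,0,0],[0,0,0,0,0,0,0]]}}

```text
time_s: 11.35
tool_pos: [0.6638, 0.0162, 0.118]
tool_rot: [180.0, 0.0, 98.1]
force: [-1.5, 0.2, 3.7]
grip_width: 0.0118
```

Request:
{"name": "send_rows", "arguments": {"plan": [[0,0,0,0,0,0,0],[0,0,0,0,0,0,0],[0,0,0,0,0,0,0]]}}

```text
time_s: 11.65
tool_pos: [0.6638, 0.0162, 0.118]
tool_rot: [180.0, 0.0, 98.1]
force: [-2.4, -0.3, 6.0]
grip_width: 0.0118
```

```bash
python3 - <<'E'
from h import *
im=snap('scene','s4.png')[190:310,180:370];cv2.imwrite('pics/s4c.png',cv2.cvtColor(cv2.resize(im,None,fx=4,fy=4,interpolation=cv2.INTER_CUBIC),cv2.COLOR_RGB2BGR))
o=env.get_obs();print(o['force'],o['tool_pos'])
plan([(.6638,.0162,.24,98.1),(.448,-.166,.20,92.8),(.448,-.166,.08,92.8),(.448,-.166,.067,92.8)],0)
E
```

```text
[-2.84430854  0.38598839  5.6013194 ] [0.66385528 0.01623297 0.11800733]
CALL [[0,-0,0,-41,0,0,-0.0],[0,-0,0,-40,0,0,-0.0],[0,-0.1,0,-41,0.001,0,-0.0],[0,-25,-40,7,-0,0,0.015],[0,-26,-39,7,-0,0,0.015],[0,-26,-39,7,-0,0,0.016],[0,-27,-39,6,-0,0,0.015],[0,-27,-38,7,-0,0,0.016],[0,-28,-38.3,6.2,-0,0,0.015],[0,0,0,40,-0,0,0.0],[0,0,0,40,-0,0,0.0],[0,0.1,0.1,40,-0,0,0.0]]
CALL [[0,-0,-0,13,-0,0,0.0]]
13 [ 0.448 -0.166  0.067] [-1.7998e+02  2.0000e-02  9.2810e+01]
```

View pics/s4c.png

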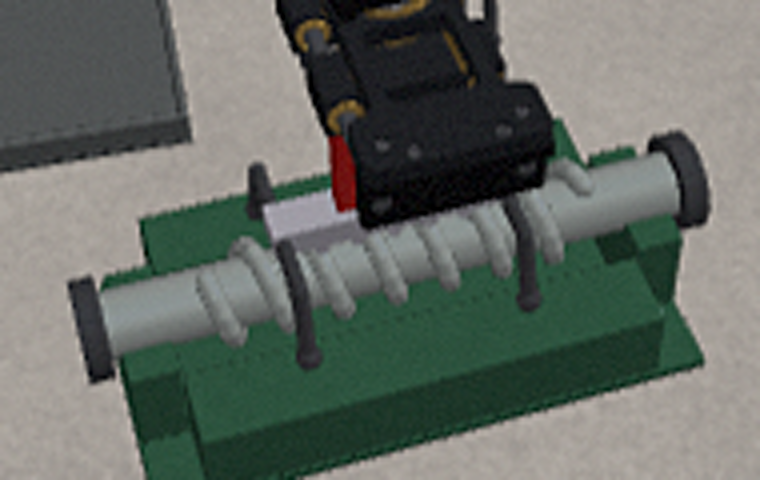

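The picture shows the red leaf standing across the thread with its feet just above the shoulders, near (410,230). Contact is about 8 N and the tab is at about 0.132 m, so the try is done. Next I take it to the tray.

Request:
{"name": "send_rows", "arguments": {"plan": [[0,0,0,-30,0,0,0],[0,0,0,-45,0,0,0],[0,0,0,-48,0,0,0],[0,-25,-40,7,0,0,0.015],[0,-26,-39,7,0,0,0.015],[0,-26,-39,7,0,0,0.016],[0,-27,-39,6,0,0,0.015],[0,-27,-38,7,0,0,0.016],[0,-28,-38,6,0,0,0.015],[0,0,0,40,0,0,0],[0,0,0,40,0,0,0],[0,0,0,0,0,0,0]]}}

```text
time_s: 12.9
tool_pos: [0.4434, -0.1647, 0.1151]
tool_rot: [-179.5, -0.3, 92.8]
force: [-1.1, 0.5, -2.7]
grip_width: 0.0118
```

Request:
{"name": "send_rows", "arguments": {"plan": [[0,0,0,25,0,0,0],[0,0,0,17,0,0,0],[0,0,0,4,0,0,0],[0,0,0,2,0,0,0],[0,0,0,0,0,0,0]]}}

```text
time_s: 13.4
tool_pos: [0.4492, -0.1662, 0.0734]
tool_rot: [179.9, 0.0, 92.8]
force: [0.8, 0.4, -3.6]
grip_width: 0.0118
```

Request:
{"name": "send_rows", "arguments": {"plan": [[0,0,0,3,0,0,0],[0,0,0,2,0,0,0],[0,0,0,1.5,0,0,0],[0,0,0,0,0,0,0]]}}

```text
time_s: 13.8
tool_pos: [0.4485, -0.1661, 0.0662]
tool_rot: [180.0, 0.0, 92.8]
force: [-0.3, 0.6, -0.1]
grip_width: 0.0119
```

Request:
{"name": "send_rows", "arguments": {"plan": [[87,0,0,0,0,0,0],[87,0,0,0,0,0,0],[87,0,0,0,0,0,0],[87,0,0,0,0,0,0],[87,0,0,0,0,0,0],[87,0,0,0,0,0,0],[87,0,0,0,0,0,0],[87,0,0,0,0,0,0],[87,0,0,-30,0,0,0],[87,0,0,-45,0,0,0],[87,0,0,-48,0,0,0],[87,0,0,-48,0,0,0]]}}

```text
time_s: 15.0
tool_pos: [0.4478, -0.1657, 0.2385]
tool_rot: [-180.0, 0.0, 92.8]
force: [0.3, -0.8, -0.2]
grip_width: 0.0864
```

Request:
{"name": "send_rows", "arguments": {"plan": [[87,40,-3,-10,0,0,0.02],[87,40,-2,0,0,0,0.02],[87,42,-1,0,0,0,0.01],[87,42,0,0,0,0,0],[87,42,0,0,0,0,0],[87,0,0,0,0,0,0],[87,0,0,0,0,0,0],[87,0,0,0,0,0,0]]}}

```text
time_s: 15.8
tool_pos: [0.4387, 0.0384, 0.2466]
tool_rot: [-180.0, 0.0, 89.8]
force: [0.2, -0.5, 0.6]
grip_width: 0.087
```

```bash
python3 - <<'E'
from h import *
p,r=tool();print(p,r.as_euler('xyz',degrees=True),env.get_obs()['grip_width'])
k=env.get_calibration('wrist')
im=snap('wrist','w5.png');print(toptab(im,'blue',k,.102))
E
```

```text
[0.43874394 0.0384316  0.24662993] [-1.79986981e+02  2.86544615e-02  8.98497225e+01] 0.08697578248198175
blue blob px 642 rect mm [427.7  54.5] [52.7 10.5] 89.0
[261 150  12  56 642]
```

View pics/w5.png

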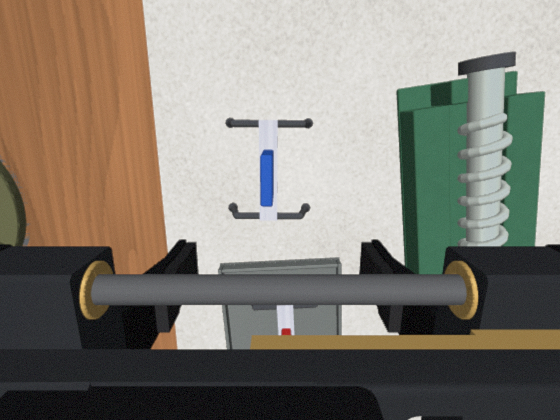

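The blue leaf is at (267,180), so (0.428, 0.053), yaw −1°. The red leaf stands in the tray, at (286,330).

Request:
{"name": "send_rows", "arguments": {"plan": [[87,7,-5,35,0,0,0.015],[87,7.5,-5.5,40,0,0,0],[87,0,0,40,0,0,0],[87,0,0,40,0,0,0],[87,0,0,30.5,0,0,0],[0,0,0,0,0,0,0],[0,0,0,0,0,0,0],[0,0,0,0,0,0,0],[0,0,0,0,0,0,0],[0,0,0,0,0,0,0],[0,0,0,0,0,0,0],[0,0,0,0,0,0,0]], "grip_force": 25}}

```text
time_s: 17.05
tool_pos: [0.4286, 0.0542, 0.0616]
tool_rot: [180.0, 0.0, 89.1]
force: [0.4, -0.1, -0.1]
grip_width: 0.0391
```

Request:
{"name": "send_rows", "arguments": {"plan": [[0,0,0,0,0,0,0],[0,0,0,0,0,0,0],[0,0,0,0,0,0,0],[0,0,0,0,0,0,0],[0,0,0,0,0,0,0],[0,0,0,0,0,0,0]]}}

```text
time_s: 17.65
tool_pos: [0.4282, 0.0543, 0.0612]
tool_rot: [-180.0, 0.0, 89.1]
force: [-0.2, -0.8, 0.7]
grip_width: 0.0119
```

```bash
python3 - <<'E'
from h import *
plan([(.4282,.0543,.24,89.1),(.663,.0195,.23,98.2),(.663,.0195,.127,98.2)],0)
E
```

```text
CALL [[0,0,-0,-45,-0,0,-0.0],[0,0,-0,-45,-0,0,-0.0],[0,0,-0,-44,-0,0,-0.0],[0,0,-0.1,-44.8,-0,0,-0.0],[0,-6,47,2,-0,0,-0.032],[0,-8,47,2,-0,0,-0.032],[0,-9,47,2,-0,0,-0.032],[0,-11,46,2,-0,0,-0.032],[0,-11.9,45.6,1.9,-0,0,-0.031],[0,-0,0,34,-0,0,-0.0],[0,-0,0,34,-0,0,-0.0],[0,-0,0.1,35,-0,0,-0.0]]
12 [0.663  0.0195 0.127 ] [-179.98    0.     98.19]
```

Request:
{"name": "send_rows", "arguments": {"plan": [[0,0,0,-30,0,0,0],[0,0,0,-48,0,0,0],[0,0,0,-50,0,0,0],[0,0,0,-50,0,0,0],[0,-6,47,2,0,0,-0.032],[0,-8,47,2,0,0,-0.032],[0,-9,47,2,0,0,-0.032],[0,-11,46,2,0,0,-0.032],[0,-12,45.6,2,0,0,-0.031],[0,0,0,34,0,0,0],[0,0,0,34,0,0,0],[0,0,0,0,0,0,0]]}}

```text
time_s: 18.85
tool_pos: [0.6597, 0.0185, 0.1546]
tool_rot: [-179.4, -0.1, 98.2]
force: [-0.8, -0.1, -3.0]
grip_width: 0.0121
```

Request:
{"name": "send_rows", "arguments": {"plan": [[0,0,0,20,0,0,0],[0,0,0,12,0,0,0],[0,0,0,2,0,0,0],[0,0,0,0,0,0,0]]}}

```text
time_s: 19.25
tool_pos: [0.6633, 0.0192, 0.1279]
tool_rot: [180.0, 0.0, 98.2]
force: [0.3, 0.5, -1.9]
grip_width: 0.012
```

Request:
{"name": "send_rows", "arguments": {"plan": [[0,0,0,2,0,0,0],[0,0,0,2,0,0,0],[0,0,0,2,0,0,0],[0,0,0,2,0,0,0],[0,0,0,2,0,0,0],[0,0,0,0,0,0,0]]}}

```text
time_s: 19.85
tool_pos: [0.6629, 0.0194, 0.1168]
tool_rot: [-180.0, 0.0, 98.2]
force: [-0.7, -0.2, -1.9]
grip_width: 0.0119
```

Now at 0.1168 with no contact, so the teeth are going into the grooves.

Request:
{"name": "send_rows", "arguments": {"plan": [[0,0,0,2,0,0,0],[0,0,0,2,0,0,0],[0,0,0,1,0,0,0],[0,0,0,1,0,0,0],[0,0,0,0,0,0,0],[0,0,0,0,0,0,0]]}}

```text
time_s: 20.45
tool_pos: [0.6631, 0.0195, 0.1117]
tool_rot: [-180.0, 0.0, 98.2]
force: [-2.5, -1.0, 3.2]
grip_width: 0.0118
```

Request:
{"name": "send_rows", "arguments": {"plan": [[87,0,0,0,0,0,0],[87,0,0,0,0,0,0],[87,0,0,0,0,0,0],[87,0,0,0,0,0,0],[87,0,0,0,0,0,0],[87,0,0,0,0,0,0],[87,0,0,0,0,0,0],[87,0,0,0,0,0,0],[87,0,0,-20,0,0,0],[87,0,0,-40,0,0,0],[87,0,0,-45,0,0,0],[87,0,0,-45,0,0,0]]}}

```text
time_s: 21.65
tool_pos: [0.6628, 0.0195, 0.2626]
tool_rot: [-180.0, -0.0, 98.2]
force: [-0.1, -0.2, -0.1]
grip_width: 0.0864
```

Request:
{"name": "send_rows", "arguments": {"plan": [[87,-42,-10,0,0,0,0],[87,-42,-10,0,0,0,0],[87,-42,-10,0,0,0,0],[87,-42,-10,0,0,0,0],[87,-42,-10,0,0,0,0],[87,-42,-10,0,0,0,0],[87,-42,0,0,0,0,0],[87,0,0,0,0,0,0],[87,0,0,0,0,0,0]]}}

```text
time_s: 22.55
tool_pos: [0.6453, -0.2814, 0.2605]
tool_rot: [-180.0, -0.1, 98.0]
force: [0.1, -0.1, 1.0]
grip_width: 0.0871
```

```bash
python3 - <<'E'
from h import *
ob={'blue':[],'red':[]};out=[]
for c in('scene','side'):
    im=snap(c,c+'6.png')
    b=(190,130,190,290) if 0 else None
    for col in ob:
        rs=env.regions_of(c,col+'_leaf_tab')
        m=cmask(im,col)
        for r in rs[:2]:
            l,t,rr,bb=[int(x) for x in r['rect']];w=np.zeros_like(m);w[t:bb+1,l:rr+1]=m[t:bb+1,l:rr+1]
            v,u=np.nonzero(w)
            if len(u)>30:
                (x,y),wh,a=cv2.minAreaRect(np.c_[u,v].astype(np.float32));ob[col].append((c,x,y,None));print(c,col,round(r['confidence'],2),len(u),round(x),round(y),np.round(wh),a);break
    out.append(im)
for col in ob:
    if len(ob[col])==2: print(col,tri(ob[col]))
a=cv2.resize(out[0][140:310,130:370],(640,453),interpolation=cv2.INTER_CUBIC)
cv2.imwrite('pics/f6.png',cv2.cvtColor(a,cv2.COLOR_RGB2BGR))
E
```

```text
scene blue 0.56 657 278 229 [23. 31.] 75.96376037597656
scene red 0.85 495 176 182 [21. 24.] 80.53767395019531
side blue 0.86 72 328 203 [22.  5.] 90.0
side red 0.92 252 250 298 [36.  8.] 81.8698959350586
blue (array([0.65907562, 0.02034296, 0.12700473]), np.float64(0.004113854021222859))
red (array([ 0.4488923 , -0.16760324,  0.081399  ]), np.float64(0.002658314301653648))
```

View pics/f6.png

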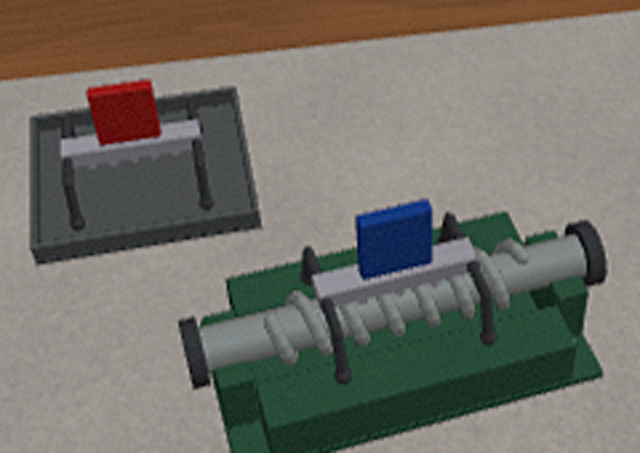

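The picture shows the red leaf upright in the tray at (125,130). The blue leaf is down in the thread with its bar on the crests at (395,260), and the gripper is clear. I'm handing in.

```bash
python3 -c "
from cell import env
print(env.sign_off())"
```

```text
the job is handed in; nothing more can be done
None
```

I tried the red leaf first on mid-thread. It stayed high, with the tab about 132 mm up, under roughly 6–8 N of contact. I then stood it in the grey tray and left the blue leaf home in the thread. The job was handed in at about 23 s, and the system gave no verdict.

**Last checks:**

| Leaf | Last check | Target |
|---|---|---|
| Blue | Tab about 127 mm up from the two cameras; about 125.7 mm from the arm at seating. A few mm from the spindle line and mid-thread. | 125 mm up |
| Red | Upright, tab about 81 mm up, within about 2 mm of the tray centre. | 80 mm up |

- **Heights:** The two blue readings differ by just over 1 mm. The same camera method also reads red about 1.4 mm high, so I take it as camera bias.
- **Clearance:** The gripper was open and well away from both leaves when I handed in.

**What went wrong:** My first grasp of the red leaf missed because the fingers had not finished closing when I lifted. A second look showed the leaf had not moved, and the next grasp held.

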